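Shut the centrifuge lid and press its start key

TASK

Start the bench centrifuge: with the fingertips push its half-open lid down until it is fully shut, then gently press the large round start key on the sloping panel, right down, and let it come back up. Press none of the other keys, do not swing the lid further open, do not hit the machine hard, pick nothing up, and leave the vials, rack and other things on the bench where they stand.

Things in the scene. Friction and masses are not known exactly. Their poses are not given: they have to be found in the camera images.
- centrifuge: White bench centrifuge, fixed to the bench, 240 deep (its x) x 226 wide (its y) x 118 mm high without the lid. Origin: centre of its underside, on the bench; -x is its front (towards the robot), +y its left as the robot sees it, z up. The front 70 mm of its top is the key panel; the lid covers the rest.
- panel (a point): centre of the key panel's surface, 104 mm above the bench. The panel slopes at 0.38 rad (22 deg), 118 mm high by the lid, 90 mm at the front. Six keys of one blue plastic: large round start key, alone at the right (-y) end; 56 mm to its left a square one (nearer the lid) and a small round one (nearer the robot); farther left three bars before a dark display. Axes as the centrifuge's.
- lid (a joint): angle of the white lid (rad): 0 shut, growing as it opens; starts at 0.35 to 0.75. Plate 158 mm from the hinge at the machine's back to the free edge by the key panel, 190 wide, 16 thick, plus a 60 mm wide grey lip 10 mm out from the free edge. A stiff hinge keeps it where it is left, even almost shut; pushing near the free edge takes 1 to 3 N. Shut, its top is level, 134.5 mm above the bench.
- lid_front (a point): point on the lid's upper surface, 18 mm in from the free edge and half-way across the width, 140 mm from the hinge line; moves with the lid: a good place to push. Its x axis runs in the lid's plane towards the hinge, z out of its upper surface.
- lid_hinge (a point): point on the hinge line, half-way across; 118.5 mm above the bench, at the height of the lid's underside when shut. Its axes turn with the lid.
- start_key (a joint): travel of the start key along the panel's normal (m): 0 up, 0.005 fully down; its spring takes 1.4 N at first, 4.9 N fully down, and brings it back when let go. The other keys have the same travel and spring.
- start_key_top (a point): centre of the start key's flat top: a blue disc 30 mm across that stands 12 mm proud of the panel; z is the outward normal of the key (press along -z, or straight down). Free panel for at least 28 mm around it sideways.
- square_key (a joint): travel of the square key, 18 x 18 mm, 8 mm proud, 0 up, 0.005 down (m): leave alone.
- small_round_key (a joint): travel of the small round key, 18 mm across, 8 mm proud, 0 up, 0.005 down (m): leave alone.
- bar_key0 (a joint): travel of the right-hand bar key, 10 x 18 mm, 8 mm proud (m): leave alone.
- bar_key1 (a joint): travel of the middle bar key, like the first (m): leave alone.
- bar_key2 (a joint): travel of the left-hand bar key, like the first (m): leave alone.
- vial_a: loose amber vial with white cap, 15 mm across, 45 mm high, standing on the bench in front of the machine, near the start key; origin under its centre: leave alone.
- vial_b: a second such vial, in front of the middle of the machine: leave alone.
- tube_rack: white tube rack 110 x 62 x 45 mm high, loose on the bench to the left of the machine; origin under its centre: leave alone.
- tip_box: grey box with clear lid, 122 x 84 x 63 mm high, loose to the right of the machine; origin under its centre: leave alone.
- timer: small white bench timer lying flat, 60 x 65 x 18 mm high, loose in front of the machine's left part; origin under its centre: leave alone.
- beaker: glass beaker, 68 mm across, 90 mm high, loose at the right; origin under its centre: leave alone.
- reagent_bottle: amber bottle with blue cap, 68 mm across, 150 mm high, loose at the far right; origin under its centre: leave alone.

How it is judged:
On the way, in this order (a step that is already met when the one before it is completed fails the run):
1. the lid is pushed fully shut (value of joint lid below 0.03 rad), for 0.1 s.
2. the start key is pressed down with the lid shut (value of joint start_key above 0.0035 m and value of joint lid below 0.03 rad), for 0.1 s.
At the end, for the whole second after the job is handed in: the lid is shut (under 0.03 rad, which is 5 mm at its free edge), the start key and all others are up again (under 1 mm), and every loose thing stands within 15 mm of where it was (value of joint lid below 0.03 rad and value of joint each of start_key, square_key, small_round_key, bar_key0, bar_key1, bar_key2 below 0.001 m and distance of each of vial_a, vial_b, tube_rack, tip_box, timer, beaker, reagent_bottle from where it was at the start of the episode below 0.015 m); the robot touches nothing.
It fails at once if another key is pressed (2 mm or more) (value of joint any of square_key, small_round_key, bar_key0, bar_key1, bar_key2 above 0.002 m).
It fails at once if the start key is pressed while the lid is open (value of joint start_key above 0.002 m and value of joint lid above 0.05 rad).
It fails at once if the lid is swung further open (beyond 0.9 rad) (value of joint lid above 0.9 rad).
It fails at once if the machine is hit or pressed hard (over 35 N) (contact force between the arm and centrifuge above 35 N).
It fails at once if a loose thing on the bench is shifted, lifted or knocked over (moved 15 mm or more, or tilted) (distance of any of vial_a, vial_b, tube_rack, tip_box, timer, beaker, reagent_bottle from where it was at the start of the episode above 0.015 m or angle between any of vial_a, vial_b, tube_rack, tip_box, timer, beaker, reagent_bottle's own z axis and vertical above 0.3 rad).
It also fails if it takes over 35 s, if anything falls off the work surface, if the arm or the gripper's body presses on something with over 40 N, if the wrist force passes 120 N, or if a joint passes its speed limit or range.

ROBOT

A 6-joint arm with a two-finger parallel gripper is mounted at the origin on the work surface. World frame = base frame: x ahead of the robot, y to its left, z up, the work surface at z = 0. Lengths are in m, angles in rad, forces in N, time in s.
With the tool pointing down it reaches from about 0.3 to 0.875 m from the base axis. Payload 4.2 kg.
Tool frame: the origin (TCP) lies midway between the tips of the shut fingers; the grasp point (between the pads) lies 19 mm behind it; z points along the fingers, y is the line along which they close (so a half turn about z gives the same grasp; the last joint's range is limited). The gripper opens to 85 mm and grips with 20 to 120 N. Pads are 22 mm wide; open, the fingers measure 114 mm over their backs; the gripper's body (76 mm by 85 mm) begins 54 mm behind the grasp point. The pads swing forward as they close: fully open they stand 13 mm farther back than shut.
Start: joints at [-1.126, 0.32, 1.565, -0, 1.257, -0.02], TCP at [0.258, -0.514, 0.231] pointing down, gripper open.
Joint ranges: [-3.11, 3.11], [-0.84, 2.01], [0.21, 2.61], [-1.34, 4.49], [0.05, 2.63], [-2.56, 2.56]. Speed limits (rad/s): [2.57, 2.57, 3.14, 3.14, 3.14, 3.14].

INTERFACE

Orientations are given as a rotation vector (axis times angle).
In Python, from bench import r gives the robot as it stands. The module is installed in compiled form; this text tells all that it offers.
- The arm moves only by the tool jog_arm, never from a script. Its argument "targets" is a list of rows, each an object with "linear": the shift along the tool's x, y, z as a fraction of full scale, a list of three; "turn": the turn about the tool's z as a fraction of full scale; "fingers": the closure, from -1 (fully open) to 1 (shut). In form: [{"linear": [tx, ty, tz], "turn": turn, "fingers": fingers}, ...]. A call has exactly 8 rows; each row is the pose to reach, as a shift and turn from the pose commanded when the call began, along the tool's axes at that moment, turning the shorter way round; what a row does not reach only later rows make up. Full scale, the value 1, is 0.6 m for a shift and 180 degrees for a turn. A row lasts 1/8 s, in which the tool goes at most 62.5 mm and 10.7 degrees, less where a joint would pass 70% of its speed; a pose out of reach is approached as far as the arm can. A call with a number of a shift or a turn outside -1 to 1 is refused whole. A call with a gripper value outside its range is refused whole. The fingers move at their own pace and stop on an object; "force" is the grip in N (left out, the last holds). Time passes only in rows, so rows that repeat a pose let the fingers close, or fill a call up. It gives the time, the measured TCP pose, the force, the opening and the grip force at its end, in the units of the state.
- r.get_state(): the state, without advancing time (a new reading comes with each control period).
- r.camera(name): name is "side" or "top"; returns a dict with "color" (400x640x3 uint8, red, green, blue), "K" (3x3 intrinsics, pixels), "rvec" (rotation vector, rad) and "tvec" (3), from world to camera coordinates, as OpenCV has them. Camera axes: x right, y down, z forward; pixel columns grow to the right and rows downward; lengths in m; the calibration is good to about 2 mm. A picture is of the moment at which its call begins. There is no depth.
- r.job_done(): hands the job in; it is judged then, once.
The state is a dict: "clock": time; "q": joint angles; "dq": joint speeds; "effort": joint torques, N m; "tcp_pos": TCP position; "eef_rot": TCP orientation; "contact_force": force on the tool from outside, world axes, zero at the start; "wrist_torque": the same for the moment, N m; "finger_gap": finger opening in m; "finger_force": force on a finger pad.
Only numpy, scipy, OpenCV 4.12 (cv2) and the standard library are available. Lean on these libraries where they do the work, as an engineer would, in place of code of your own. Each camera call takes 0.05 s, during which the arm holds its last target. There are 200 camera calls.

## Working session

There is one attempt and no reset: what is moved stays moved. The work goes in short steps, Python scripts to look and compute and a tool call to move; the robot and the scene stay as the last step left them, time stands still between calls to the robot, and variables do not carry over. Pictures are saved under pics/ and viewed, at most 10 in all, crops included, and the job is handed in when it is done.

Besides the shell and the picture viewer there is one more tool, called after "Request:" as name(argument=value, ...) on one line, values as JSON. jog_arm: Moves the arm, as the interface text tells. Its arguments: {"type":"object","properties":{"targets":{"type":"array"},"force":{"type":"number"}},"required":["targets"]}

```bash
mkdir -p pics
python3 - <<'E'
from bench import r
import cv2,pickle
d={}
for n in("side","top"):
    c=r.camera(n);d[n]=c;cv2.imwrite(f"pics/{n}0.png",c["color"][:,:,::-1]);print(n,c["K"],c["rvec"],c["tvec"])
pickle.dump(d,open("c0.pkl","wb"))
print(r.get_state())
E
```

```text
side [[397.52849465   0.         324.70962859]
 [  0.         397.52849465 200.57052883]
 [  0.           0.           1.        ]] [ 0.88167491 -2.26139792  1.36065865] [0.31745938 0.31509028 0.67507476]
top [[448.79090847   0.         319.51795131]
 [  0.         448.79090847 203.23997502]
 [  0.           0.           1.        ]] [ 2.21862093 -2.15594178  0.08666964] [-0.09747905  0.48957683  1.26661584]
{'clock': 0.1, 'q': array([-1.12599032e+00,  3.20212192e-01,  1.56554594e+00,  1.29913924e-05,
        1.25744704e+00, -1.99950318e-02]), 'dq': array([ 0.00032622, -0.00078698, -0.00295843, -0.00012781,  0.00032548,
       -0.00117607]), 'effort': array([-1.65536203e-04, -4.16410911e+01, -2.34704787e+01, -1.28841803e-04,
        4.84838223e-03,  9.75360251e-06]), 'tcp_pos': array([ 0.25755917, -0.51359999,  0.23057973]), 'eef_rot': array([-3.05560007e+00, -7.23183517e-01,  5.14745187e-04]), 'contact_force': array([-0.28850955, -0.29045006,  0.99862896]), 'wrist_torque': array([ 0.0083888 , -0.01180983,  0.00453569]), 'finger_force': 0.0, 'finger_gap': 0.08545266425753445}
```

View pics/side0.png

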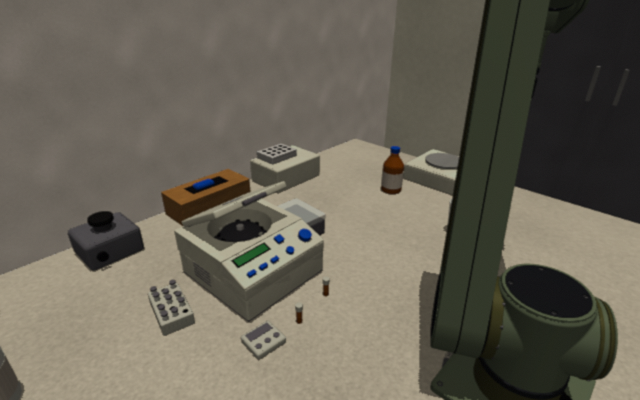

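View pics/top0.png

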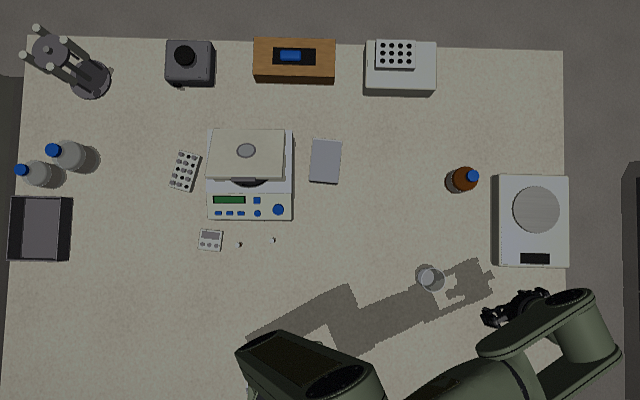

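The side view shows the centrifuge with its start key at about (305,235), and the lid half open from about (185,220) to (285,185). In the top view the start key is at about (278,210), the lid spans rows 128–180, and the arm is well clear at the lower right.

```bash
cat > h.py <<'E'
import cv2,numpy as np
def ray(c,uv):
    R=cv2.Rodrigues(np.array(c["rvec"]))[0];t=np.array(c["tvec"]).ravel()
    d=R.T@np.linalg.inv(c["K"])@np.array([uv[0],uv[1],1.]);return -R.T@t,d
def onz(c,uv,z):
    o,d=ray(c,uv);return o+d*(z-o[2])/d[2]
def tri(a,ua,b,ub):
    o,d=ray(a,ua);p,e=ray(b,ub)
    s=np.linalg.lstsq(np.c_[d,-e],p-o,rcond=None)[0];A=o+d*s[0];B=p+e*s[1]
    return (A+B)/2,np.linalg.norm(A-B)
def proj(c,P):
    return cv2.projectPoints(np.float64(P).reshape(-1,1,3),c["rvec"],c["tvec"],c["K"],None)[0].reshape(-1,2)
E
python3 - <<'E'
import pickle,cv2,numpy as np
from h import *
d=pickle.load(open("c0.pkl","rb"))
roi={"side":(225,225,330,290),"top":(200,185,300,225)}
for n in d:
    im=d[n]["color"];hsv=cv2.cvtColor(im,cv2.COLOR_RGB2HSV)
    m=cv2.inRange(hsv,(100,120,50),(125,255,255));x0,y0,x1,y1=roi[n]
    k=np.zeros_like(m);k[y0:y1,x0:x1]=m[y0:y1,x0:x1]
    N,_,st,ce=cv2.connectedComponentsWithStats(k)
    for i in range(1,N):
        if st[i,4]>5: print(n,ce[i].round(1),st[i], onz(d[n],ce[i],.112).round(4))
for n,(x0,y0,x1,y1),s in(("side",(150,170,350,320),4),("top",(160,110,360,260),4)):
    cv2.imwrite(f"pics/{n}0c.png",cv2.resize(d[n]["color"][y0:y1,x0:x1,::-1],None,fx=s,fy=s,interpolation=cv2.INTER_CUBIC))
E
```

```text
side [304.4 234.4] [299 229  12  12 117] [0.4645 0.0287 0.112 ]
side [278.9 238.4] [275 235   9   8  50] [0.4934 0.0778 0.112 ]
side [289.9 249.7] [287 247   7   7  41] [0.4458 0.0903 0.112 ]
side [274.  259.1] [271 256   7   7  32] [0.4453 0.1342 0.112 ]
side [263.  265.8] [260 263   7   7  34] [0.4446 0.1635 0.112 ]
side [251.3 272.8] [248 270   8   7  36] [0.4441 0.1926 0.112 ]
top [256.4 200. ] [253 197   7   7  43] [0.4892 0.0846 0.112 ]
top [277.8 209.1] [273 204  11  11  97] [0.4666 0.0271 0.112 ]
top [217.6 212.6] [215 211   6   4  23] [0.4528 0.1858 0.112 ]
top [229.1 212.6] [226 211   7   4  27] [0.4537 0.1554 0.112 ]
top [240.1 212.8] [237 211   7   4  22] [0.454  0.1264 0.112 ]
top [256.9 212.9] [254 210   7   7  33] [0.4548 0.0819 0.112 ]
```

View pics/side0c.png

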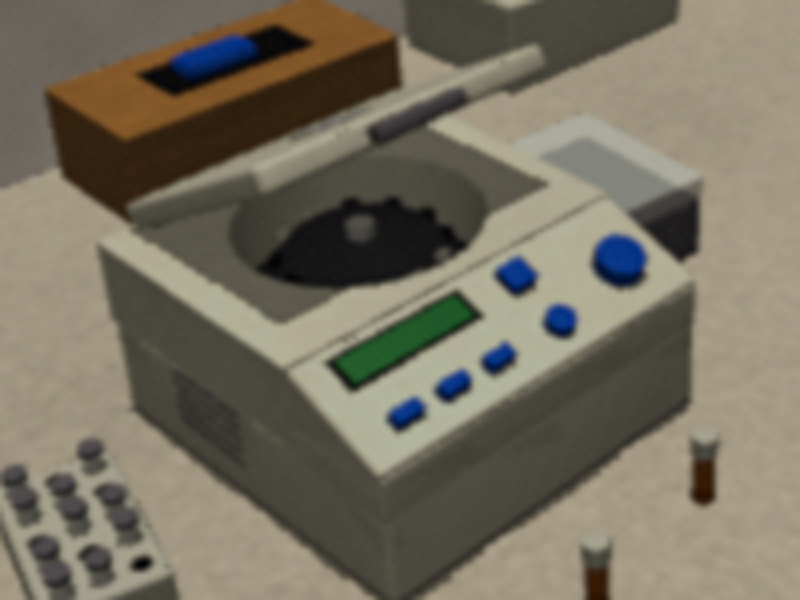

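View pics/top0c.png

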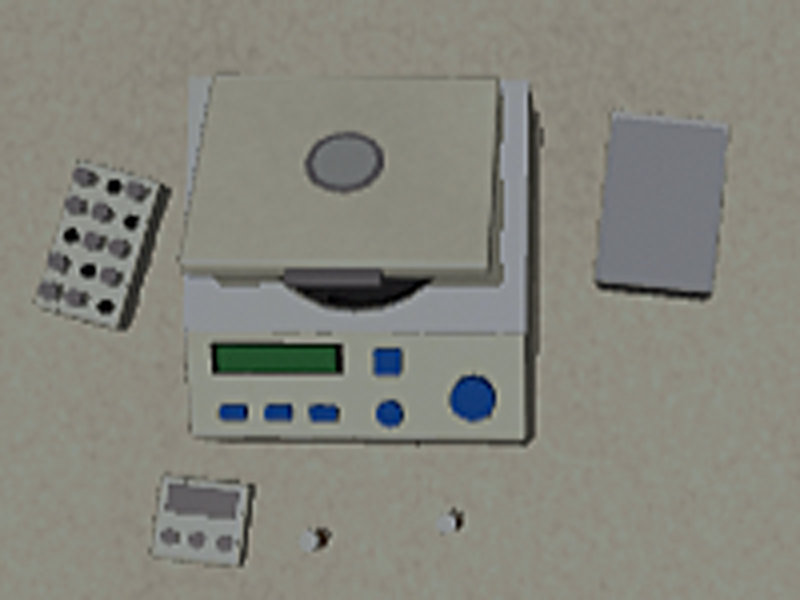

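In the crops all six keys are clear. The upper corners of the lid's free edge are at about (183,222) and (284,182) in the side view, and (206,176) and (283,177) in the top view. I'll triangulate these.

Run:
```python
import pickle
from h import *
d=pickle.load(open("c0.pkl","rb"));S,T=d["side"],d["top"]
f=lambda u,s:tri(S,u,T,s)
P={}
for n,u,s in(("start",(304.4,234.4),(277.8,209.1)),("square",(278.9,238.4),(256.4,200)),("small",(289.9,249.7),(256.9,212.9)),("bar0",(274,259.1),(240.1,212.8)),("bar2",(251.3,272.8),(217.6,212.6)),
 ("lidL",(183,221.7),(205.7,176)),("lidR",(284,182),(283,177)),("lipM",(255,198.5),(243.5,178)),
 ("panR",(322.5,241),(292,219)),("panL",(245,289),(207.7,219)),("jnR",(300,218.5),(291.5,192.5)),("jnL",(222.5,262),(207,192.5))):
    p,e=f(u,s);P[n]=p;print(n,p.round(4),round(e,4))
a=P["start"]; y=P["bar2"]-P["small"];th=np.arctan2(-y[0],y[1]);print("yaw",th)
c,s=np.cos(th),np.sin(th)
# start key in the machine frame: panel centre x=-85 (z 104); front edge corners x=-120, y +-113
R=np.array([[c,-s],[s,c]])
for n in("panR","panL"):
    o=P[n][:2]-R@np.array([-.12,-.113 if n=="panR" else .113]);print("origin from",n,o.round(4))
    m=R.T@(a[:2]-o);print("start in machine",m.round(4))
    e=R.T@((P["lidL"][:2]+P["lidR"][:2])/2-o);print("lid edge mid",e.round(4), "yaw lid",np.arctan2(-(P["lidL"]-P["lidR"])[0],(P["lidL"]-P["lidR"])[1]))
```

```text
start [0.4665 0.0271 0.1104] 0.0005
square [0.4881 0.0834 0.1173] 0.0016
small [0.4549 0.0827 0.1036] 0.0012
bar0 [0.454  0.1275 0.1039] 0.0007
bar2 [0.4527 0.1871 0.1043] 0.0011
lidL [0.5553 0.2257 0.1896] 0.0545
lidR [0.5419 0.0105 0.2075] 0.0047
lipM [0.534  0.1044 0.2054] 0.0032
panR [ 0.4432 -0.0092  0.0857] 0.0021
panL [0.4357 0.216  0.0921] 0.0001
jnR [ 0.5123 -0.0071  0.1174] 0.0027
jnL [0.5046 0.2146 0.1184] 0.0003
yaw 0.020932045611139954
origin from panR [0.5608 0.1063]
start in machine [-0.096  -0.0772]
lid edge mid [-0.012  0.012] yaw lid -0.06216443303286037
origin from panL [0.558  0.1055]
start in machine [-0.0932 -0.0765]
lid edge mid [-0.0092  0.0127] yaw lid -0.06216443303286037
```

Run:
```python
import pickle
from h import *
d=pickle.load(open("c0.pkl","rb"));S,T=d["side"],d["top"]
for n,u,s in(("L",(213.7,211.5),(205.7,176)),("R",(284,182),(283,177)),("lip",(254.5,198.7),(243.5,177.5))):
    print(n,[x.round(4) for x in tri(S,u,T,s)])
o=np.array([.5595,.106]);th=.026;c,s=np.cos(th),np.sin(th);R=np.array([[c,-s],[s,c]])
# hinge 158 behind free edge; shut free edge near x=-.05 -> hinge ~ x=+.11
for phi in(.35,.45,.5,.55,.6,.65,.75):
    def w(a,b,yy,hx=.108):
        return np.r_[R@[hx-a*np.cos(phi)-b*np.sin(phi)*-1*-1,yy]+o,.1185+a*np.sin(phi)+b*np.cos(phi)]
    q=[w(.158,.016,.095),w(.158,.016,-.095)]
    print(phi,np.round(q,3).tolist(),proj(S,q).round(1).tolist(),proj(T,q).round(1).tolist())
st=[.2576,-.5136,.2306]
from bench import r
x=r.get_state();M=cv2.Rodrigues(x["eef_rot"])[0];print(M.round(3))
for n in("lid", "key"):
    pass
```

```text
L [array([0.5374, 0.1978, 0.2114]), np.float64(0.0025)]
R [array([0.5419, 0.0105, 0.2075]), np.float64(0.0047)]
lip [array([0.5354, 0.1047, 0.2045]), np.float64(0.0032)]
0.35 [[0.511, 0.2, 0.188], [0.516, 0.01, 0.188]] [[223.0, 227.5], [293.5, 193.6]] [[206.4, 187.4], [282.9, 187.6]]
0.45 [[0.516, 0.2, 0.202], [0.521, 0.01, 0.202]] [[220.7, 220.4], [291.8, 187.3]] [[205.0, 184.9], [282.4, 185.1]]
0.5 [[0.519, 0.2, 0.208], [0.524, 0.01, 0.208]] [[219.4, 216.8], [290.8, 184.2]] [[204.4, 183.4], [282.3, 183.7]]
0.55 [[0.522, 0.2, 0.215], [0.527, 0.01, 0.215]] [[217.9, 213.3], [289.7, 181.1]] [[203.7, 181.8], [282.1, 182.0]]
0.6 [[0.526, 0.2, 0.221], [0.531, 0.01, 0.221]] [[216.4, 209.8], [288.4, 178.1]] [[203.1, 180.0], [281.9, 180.2]]
0.65 [[0.53, 0.2, 0.227], [0.535, 0.01, 0.227]] [[214.7, 206.3], [287.1, 175.2]] [[202.5, 178.0], [281.7, 178.3]]
0.75 [[0.539, 0.2, 0.238], [0.543, 0.011, 0.238]] [[211.2, 199.6], [284.1, 169.4]] [[201.5, 173.7], [281.4, 173.9]]
[[ 0.894  0.448 -0.001]
 [ 0.448 -0.894  0.001]
 [ 0.    -0.002 -1.   ]]
```

Fixed estimates:
- **Lid:** about 0.5 rad open, with the hinge near machine x = +0.11. `lid_front` is near (0.554, 0.106, 0.200).
- **Start key top:** about (0.467, 0.027, 0.112), which matches its nominal height.

Next I move high over the lid with the fingers shut and the tool squared up.

Request:
jog_arm(targets=[{"linear": [0, 0, -0.1], "turn": 0, "fingers": 1}, {"linear": [0.1, -0.075, -0.12], "turn": 0.03, "fingers": 1}, {"linear": [0.2, -0.15, -0.12], "turn": 0.06, "fingers": 1}, {"linear": [0.3, -0.225, -0.12], "turn": 0.09, "fingers": 1}, {"linear": [0.38, -0.285, -0.12], "turn": 0.12, "fingers": 1}, {"linear": [0.46, -0.345, -0.12], "turn": 0.147, "fingers": 1}, {"linear": [0.54, -0.405, -0.12], "turn": 0.147, "fingers": 1}, {"linear": [0.6, -0.45, -0.12], "turn": 0.147, "fingers": 1}])

```text
clock: 1.1
tcp_pos: [0.453, -0.1213, 0.3031]
eef_rot: [3.141, 0.004, -0.0]
contact_force: [1.2, -0.9, -0.5]
finger_gap: -0.0
finger_force: 0.0
```

Request:
jog_arm(targets=[{"linear": [0.03, -0.08, 0], "turn": 0, "fingers": 1}, {"linear": [0.06, -0.16, 0], "turn": 0, "fingers": 1}, {"linear": [0.1, -0.24, 0], "turn": 0, "fingers": 1}, {"linear": [0.13, -0.31, 0.02], "turn": 0, "fingers": 1}, {"linear": [0.153, -0.362, 0.05], "turn": 0, "fingers": 1}, {"linear": [0.153, -0.362, 0.083], "turn": 0, "fingers": 1}, {"linear": [0.153, -0.362, 0.083], "turn": 0, "fingers": 1}, {"linear": [0.153, -0.362, 0.083], "turn": 0, "fingers": 1}])

```text
clock: 2.1
tcp_pos: [0.544, 0.094, 0.2541]
eef_rot: [3.142, 0.004, 0.001]
contact_force: [-1.0, 0.5, 0.7]
finger_gap: -0.0001
finger_force: 0.0
```

Run:
```python
from bench import r
import cv2
a=r.camera("side")["color"][120:320,130:370];b=r.camera("top")["color"][90:290,140:380]
cv2.imwrite("pics/p1.png",cv2.resize(cv2.hconcat([a,b])[:,:,::-1],None,fx=1.66,fy=1.66,interpolation=cv2.INTER_CUBIC));s=r.get_state();print(s["tcp_pos"],s["contact_force"])
```

```text
[0.54414745 0.09390207 0.25459445] [-0.57647331  0.00626436  0.72179312]
```

View pics/p1.png

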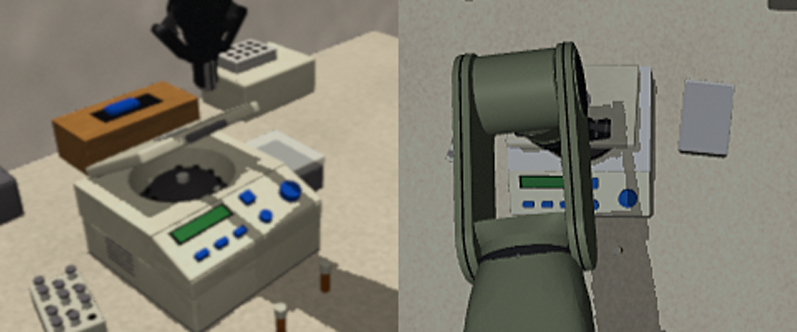

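The fingertips are over the middle of the lid but close to its free edge, so I'll shift about 18 mm towards the hinge while lowering to contact.

Request:
jog_arm(targets=[{"linear": [0.015, -0.01, 0], "turn": 0, "fingers": 1}, {"linear": [0.03, -0.02, 0.01], "turn": 0, "fingers": 1}, {"linear": [0.03, -0.02, 0.03], "turn": 0, "fingers": 1}, {"linear": [0.03, -0.02, 0.05], "turn": 0, "fingers": 1}, {"linear": [0.03, -0.02, 0.065], "turn": 0, "fingers": 1}, {"linear": [0.03, -0.02, 0.08], "turn": 0, "fingers": 1}, {"linear": [0.03, -0.02, 0.09], "turn": 0, "fingers": 1}, {"linear": [0.03, -0.02, 0.1], "turn": 0, "fingers": 1}])

```text
clock: 3.2
tcp_pos: [0.5619, 0.1063, 0.1937]
eef_rot: [-3.142, -0.005, -0.002]
contact_force: [-0.3, -0.8, 3.2]
finger_gap: 0.0002
finger_force: 1.0
```

Contact at about 3 N, where I expected it. Now I push down, drifting forward along the lid's arc.

Request:
jog_arm(targets=[{"linear": [-0.006, 0, 0.014], "turn": 0, "fingers": 1}, {"linear": [-0.012, 0, 0.028], "turn": 0, "fingers": 1}, {"linear": [-0.018, 0, 0.042], "turn": 0, "fingers": 1}, {"linear": [-0.024, 0, 0.056], "turn": 0, "fingers": 1}, {"linear": [-0.028, 0, 0.068], "turn": 0, "fingers": 1}, {"linear": [-0.032, 0, 0.08], "turn": 0, "fingers": 1}, {"linear": [-0.034, 0, 0.088], "turn": 0, "fingers": 1}, {"linear": [-0.034, 0, 0.092], "turn": 0, "fingers": 1}])

```text
clock: 4.2
tcp_pos: [0.5409, 0.1063, 0.1379]
eef_rot: [3.142, 0.005, -0.002]
contact_force: [-0.3, -0.2, 2.3]
finger_gap: 0.0001
finger_force: 0.8
```

Request:
jog_arm(targets=[{"linear": [0, 0, 0.001], "turn": 0, "fingers": 1}, {"linear": [0, 0, 0.002], "turn": 0, "fingers": 1}, {"linear": [0, 0, 0.003], "turn": 0, "fingers": 1}, {"linear": [0, 0, 0.004], "turn": 0, "fingers": 1}, {"linear": [0, 0, 0.005], "turn": 0, "fingers": 1}, {"linear": [0, 0, 0.006], "turn": 0, "fingers": 1}, {"linear": [0, 0, 0.006], "turn": 0, "fingers": 1}, {"linear": [0, 0, 0.006], "turn": 0, "fingers": 1}])

```text
clock: 5.2
tcp_pos: [0.5417, 0.1063, 0.1346]
eef_rot: [3.141, 0.005, 0.001]
contact_force: [-0.4, 0.2, -0.3]
finger_gap: 0.0
finger_force: 0.0
```

Request:
jog_arm(targets=[{"linear": [0, 0, 0.001], "turn": 0, "fingers": 1}, {"linear": [0, 0, 0.001], "turn": 0, "fingers": 1}, {"linear": [0, 0, 0.002], "turn": 0, "fingers": 1}, {"linear": [0, 0, 0.002], "turn": 0, "fingers": 1}, {"linear": [0, 0, 0.003], "turn": 0, "fingers": 1}, {"linear": [0, 0, 0.003], "turn": 0, "fingers": 1}, {"linear": [0, 0, 0.003], "turn": 0, "fingers": 1}, {"linear": [0, 0, 0.003], "turn": 0, "fingers": 1}])

```text
clock: 6.2
tcp_pos: [0.5417, 0.1063, 0.1345]
eef_rot: [-3.141, -0.005, -0.003]
contact_force: [-2.6, 0.2, 10.1]
finger_gap: -0.0002
finger_force: 5.3
```

The lid hits a hard stop at exactly 134.5 mm with 10 N, so it is shut. I'll lift straight up and move over the start key.

Request:
jog_arm(targets=[{"linear": [0, 0, -0.03], "turn": 0, "fingers": 1}, {"linear": [0, 0, -0.09], "turn": 0, "fingers": 1}, {"linear": [-0.03, 0.04, -0.1], "turn": 0, "fingers": 1}, {"linear": [-0.07, 0.08, -0.1], "turn": 0, "fingers": 1}, {"linear": [-0.1, 0.11, -0.1], "turn": 0, "fingers": 1}, {"linear": [-0.124, 0.132, -0.08], "turn": 0, "fingers": 1}, {"linear": [-0.124, 0.132, -0.06], "turn": 0, "fingers": 1}, {"linear": [-0.124, 0.132, -0.04], "turn": 0, "fingers": 1}])

```text
clock: 7.2
tcp_pos: [0.4678, 0.0272, 0.1562]
eef_rot: [-3.141, -0.005, -0.001]
contact_force: [-0.5, 0.3, -0.1]
finger_gap: 0.0001
finger_force: 0.0
```

Run:
```python
from bench import r
import cv2
a=r.camera("side")["color"][150:320,150:350];b=r.camera("top")["color"][110:280,160:360]
cv2.imwrite("pics/p2.png",cv2.resize(cv2.hconcat([a,b])[:,:,::-1],None,fx=2,fy=2,interpolation=cv2.INTER_CUBIC));s=r.get_state();print(s["tcp_pos"],s["contact_force"])
```

```text
[0.46680695 0.02727834 0.15526873] [ 0.16838804  0.37140026 -0.17583224]
```

View pics/p2.png

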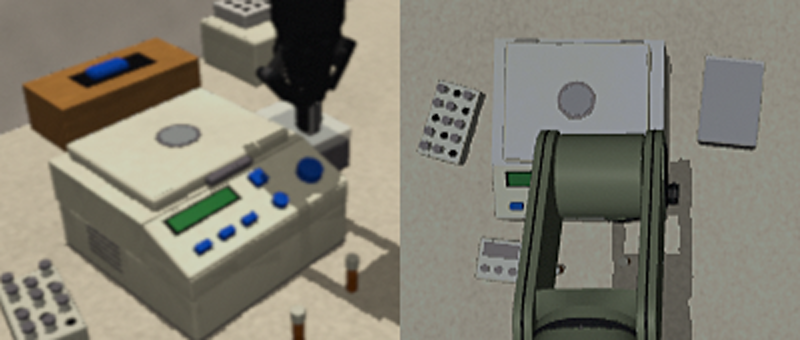

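The lid is shut and flush, and the fingertips are straight above the start key at side-view crop (310,170). I'll lower to just above the key, then press slowly.

Request:
jog_arm(targets=[{"linear": [0, 0, 0.015], "turn": 0, "fingers": 1}, {"linear": [0, 0, 0.03], "turn": 0, "fingers": 1}, {"linear": [0, 0, 0.042], "turn": 0, "fingers": 1}, {"linear": [0, 0, 0.052], "turn": 0, "fingers": 1}, {"linear": [0, 0, 0.057], "turn": 0, "fingers": 1}, {"linear": [0, 0, 0.06], "turn": 0, "fingers": 1}, {"linear": [0, 0, 0.063], "turn": 0, "fingers": 1}, {"linear": [0, 0, 0.066], "turn": 0, "fingers": 1}])

```text
clock: 8.3
tcp_pos: [0.4673, 0.0268, 0.1174]
eef_rot: [3.142, 0.005, 0.001]
contact_force: [0.2, -1.2, 0.4]
finger_gap: 0.0001
finger_force: 0.0
```

Request:
jog_arm(targets=[{"linear": [0, 0, 0.001], "turn": 0, "fingers": 1}, {"linear": [0, 0, 0.002], "turn": 0, "fingers": 1}, {"linear": [0, 0, 0.003], "turn": 0, "fingers": 1}, {"linear": [0, 0, 0.004], "turn": 0, "fingers": 1}, {"linear": [0, 0, 0.005], "turn": 0, "fingers": 1}, {"linear": [0, 0, 0.006], "turn": 0, "fingers": 1}, {"linear": [0, 0, 0.007], "turn": 0, "fingers": 1}, {"linear": [0, 0, 0.008], "turn": 0, "fingers": 1}])

```text
clock: 9.3
tcp_pos: [0.4676, 0.0269, 0.1127]
eef_rot: [3.142, 0.005, 0.002]
contact_force: [1.8, 0.3, 5.1]
finger_gap: 0.0001
finger_force: 1.9
```

Request:
jog_arm(targets=[{"linear": [0, 0, 0.001], "turn": 0, "fingers": 1}, {"linear": [0, 0, 0.001], "turn": 0, "fingers": 1}, {"linear": [0, 0, 0.002], "turn": 0, "fingers": 1}, {"linear": [0, 0, 0.002], "turn": 0, "fingers": 1}, {"linear": [0, 0, 0.003], "turn": 0, "fingers": 1}, {"linear": [0, 0, 0.003], "turn": 0, "fingers": 1}, {"linear": [0, 0, 0.004], "turn": 0, "fingers": 1}, {"linear": [0, 0, 0.004], "turn": 0, "fingers": 1}])

```text
clock: 10.3
tcp_pos: [0.4679, 0.0269, 0.1112]
eef_rot: [-3.142, -0.005, -0.003]
contact_force: [-0.3, -1.1, 11.7]
finger_gap: 0.0004
finger_force: 5.3
```

Request:
jog_arm(targets=[{"linear": [0, 0, 0.001], "turn": 0, "fingers": 1}, {"linear": [0, 0, 0.001], "turn": 0, "fingers": 1}, {"linear": [0, 0, 0.001], "turn": 0, "fingers": 1}, {"linear": [0, 0, 0.001], "turn": 0, "fingers": 1}, {"linear": [0, 0, 0.001], "turn": 0, "fingers": 1}, {"linear": [0, 0, 0.001], "turn": 0, "fingers": 1}, {"linear": [0, 0, 0.001], "turn": 0, "fingers": 1}, {"linear": [0, 0, 0.001], "turn": 0, "fingers": 1}])

```text
clock: 11.3
tcp_pos: [0.468, 0.0269, 0.1111]
eef_rot: [3.142, 0.005, 0.004]
contact_force: [-0.8, 0.0, 14.8]
finger_gap: 0.0003
finger_force: 7.1
```

The key has bottomed out: z is stuck at 111.1 mm while the force rises to 15 N. I'll lift straight off.

Request:
jog_arm(targets=[{"linear": [0, 0, -0.005], "turn": 0, "fingers": 1}, {"linear": [0, 0, -0.015], "turn": 0, "fingers": 1}, {"linear": [0, 0, -0.04], "turn": 0, "fingers": 1}, {"linear": [0, 0, -0.1], "turn": 0, "fingers": 1}, {"linear": [0, 0.05, -0.2], "turn": 0, "fingers": 1}, {"linear": [0, 0.1, -0.25], "turn": 0, "fingers": 1}, {"linear": [0, 0.18, -0.25], "turn": 0, "fingers": 1}, {"linear": [0, 0.25, -0.25], "turn": 0, "fingers": 1}])

```text
clock: 12.3
tcp_pos: [0.4666, -0.1243, 0.2592]
eef_rot: [-3.141, -0.005, 0.003]
contact_force: [0.8, 0.4, -0.2]
finger_gap: 0.0005
finger_force: 0.0
```

Request:
jog_arm(targets=[{"linear": [0, 0.05, 0], "turn": 0, "fingers": 1}, {"linear": [0, 0.1, 0], "turn": 0, "fingers": 1}, {"linear": [0, 0.15, 0], "turn": 0, "fingers": 1}, {"linear": [0, 0.2, 0], "turn": 0, "fingers": 1}, {"linear": [0, 0.25, 0], "turn": 0, "fingers": 1}, {"linear": [0, 0.25, 0], "turn": 0, "fingers": 1}, {"linear": [0, 0.25, 0], "turn": 0, "fingers": 1}, {"linear": [0, 0.25, 0], "turn": 0, "fingers": 1}])

```text
clock: 13.3
tcp_pos: [0.4678, -0.2721, 0.2594]
eef_rot: [-3.141, -0.006, 0.001]
contact_force: [-0.7, -0.1, 0.7]
finger_gap: 0.0001
finger_force: 0.0
```

Run:
```python
from bench import r
import cv2
a=r.camera("side")["color"][150:320,150:350];b=r.camera("top")["color"][110:280,160:360]
cv2.imwrite("pics/p3.png",cv2.resize(cv2.hconcat([a,b])[:,:,::-1],None,fx=2,fy=2,interpolation=cv2.INTER_CUBIC));s=r.get_state();print(s["tcp_pos"],s["contact_force"])
```

```text
[ 0.46800503 -0.27227388  0.25958263] [ 0.47210801 -0.632897   -0.24268438]
```

View pics/p3.png

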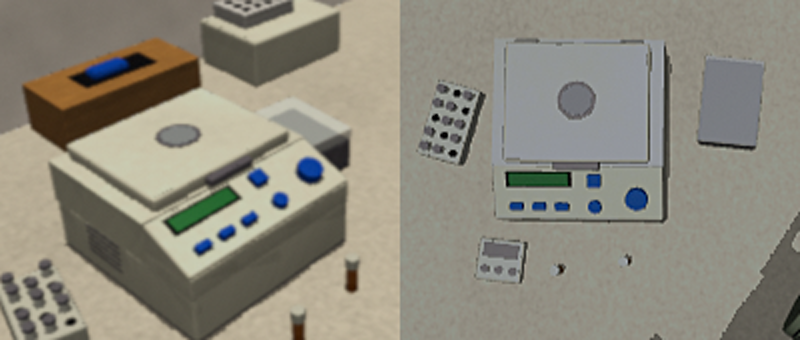

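The picture shows the lid shut, the start key up again at side-view crop (310,170), and the vials, rack, timer and tip box where they were. The arm is clear of everything.

```bash
python3 -c "
from bench import r
print(r.job_done())"
```

```text
the job is handed in; nothing more can be done
None
```

I pushed the lid fully shut, pressed the start key right down and let it come back up, and nothing else on the bench appears to have moved; the job was handed in with the clock at about 13 s, but no verdict was returned.

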